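Throw the old box of tea bags into the worktop bin

ROBOT

A 6-joint arm with a two-finger parallel gripper is mounted at the origin on a cart in front of the work surface, level with it; the furniture and walls round the work are solid. World frame = base frame: x ahead of the robot, y to its left, z up, the work surface at z = 0. Lengths are in m, angles in degrees, forces in N, time in s.
With the tool pointing down it reaches from about 0.35 to 0.875 m from the base axis. Payload 4.2 kg.
Tool frame: the origin (TCP) lies on the centre line of the jaws, within the pads' length; the fingertips stand 22 mm ahead of it and the grasp point (between the pads) lies 3 mm ahead of it (r.tcp_to_tips is the distance from the TCP to the fingertips, in m); z points along the fingers, y is the line along which they close (so a half turn about z gives the same grasp; the last joint's range is limited). The gripper opens to 87 mm and grips with 3 to 60 N. Pads are 19 mm wide; open, the fingers measure 117 mm over their backs; the gripper's body (75 mm by 190 mm) begins 51 mm behind the grasp point.
Start: joints at [-49.24, 22.042, 0.453, 0, -68.411, -14.817], TCP at [0.273, -0.562, 0.245] pointing down, gripper open.
Joint ranges: [-179.83, 179.83], [-69.29, 118.12], [-61.27, 80.66], [-181.25, 117.63], [-171.15, -9.14], [-177.46, 177.46]. Speed limits (degrees/s): [159.86, 159.86, 180, 180, 180, 180].

INTERFACE

Orientations are given as a 3x3 rotation matrix whose columns are the frame's x, y, z axes.
In Python, from station import r gives the robot as it stands.
- The arm moves only by the tool apply_moves, never from a script. Its argument "plan" is a list of rows, each an object with "grip": the opening, from 0 (shut) to 1 (fully open); "offset": the shift along the tool's x, y, z in cm, a list of three; "spin": the turn about the tool's z in rad. A call has 1 to 5 rows; each row is the pose to reach, as a shift and turn from the pose commanded when the call began, along the tool's axes at that moment; what a row does not reach only later rows make up. A row lasts 1/10 s, in which the tool goes at most 50 mm and 8.59 degrees, less where a joint would pass 70% of its speed; a pose out of reach is approached as far as the arm can. A call with a gripper value outside its range is refused whole. The fingers move at their own pace and stop on an object; the grip force is fixed at half the most. Time passes only in rows, so rows that repeat a pose let the fingers close. It gives the time, the measured TCP pose, the force, the opening and the grip force at its end, in the units of the state.
- r.sense(): the state, without advancing time (a new reading comes with each control period).
- r.capture(name): name is "side" or "top"; returns a dict with "img" (400x640x3 uint8, blue, green, red), "depth" (400x640 float32, m along the optical axis (not along the pixel's ray), 0 where there is no reading), "mtx" (3x3 intrinsics, pixels), "R" (3x3) and "t" (3): a world point X has camera coordinates R X + t. Camera axes: x right, y down, z forward; pixel columns grow to the right and rows downward; lengths in m; the calibration is good to about 2 mm. A picture is of the moment at which its call begins.
- r.finish_job(): hands the job in; it is judged then, once.
The state is a dict: "time_s": time; "joints": joint angles; "joint_velocities": joint speeds; "effort": joint torques, N m; "tcp_pos": TCP position; "ee_rot": TCP orientation; "wrist_force": force on the tool from outside, world axes, zero at the start; "moment": the same for the moment, N m; "gripper_width": opening from 0.0 (shut) to 1.0 (fully open); "gripper_force": force on a finger pad.
Only numpy, scipy, OpenCV 4.12 (cv2) and the standard library are available. Lean on these libraries where they do the work, as an engineer would, in place of code of your own. Each camera call takes 0.05 s, during which the arm holds its last target. There are 200 camera calls.

TASK

Throw away the out-of-date box of tea bags: fit it into the mouth of the worktop bin and push it down through the sprung flap, so that it drops to the bottom inside and the flap springs fully shut behind it. Do not shift or knock over the honey jar, the mug or the sugar jar.

Things in the scene. Friction and masses are not known exactly. Their poses are not given: they have to be found in the camera images.
- tea_box: The old box of tea bags: a small card carton, closed, rigid, 57 mm (its x) by 70 mm (its y) by 76 mm high (its z), about 70 to 100 g, standing upright by itself on the worktop between the sink and the dish rack. Origin at the centre of its underside. It can be gripped across its 57 mm width (along its x).
- tea_box_mid (a point): The middle of the tea box, 38 mm above its origin along its z.
- bin: The worktop waste bin: brushed-steel box with a black lid, fixed at the right end of the worktop. Lid 214 mm (its x) by 154 mm (its y); overall height 215 mm. Origin at the centre of its underside, on the worktop; z up. The rectangular mouth in the lid is the only way in. Inside 198 mm (x) by 134 mm (y), floor 8 mm above the origin.
- mouth (a point): Centre of the mouth, level with its raised grey rim, 215 mm above the worktop, 20 mm to the -x side of the lid's middle; axes as the bin's. Opening 70 mm (x) by 83 mm (y), chamfered 4 mm: the tea box enters only with its x along the bin's x, either way round. Upright walls lead down to the flap, 28 mm below the rim. Rim 96 by 109 mm outside, 10 mm above the lid.
- flap (a joint): Steel flap closing the mouth from below, hinged 20 mm outside the mouth's -x edge, 96 mm long; rad, 0 shut, grows as its free edge swings down, stop 1.4. Its spring carries the tea box, which stays standing in the mouth if let go; 3 to 8 N on its top pushes it in. With its top 40 to 50 mm below the rim it comes free and falls; the flap shuts once the pusher is drawn out.
- honey_jar: Bystander: round jar with a black lid, 63 mm across, 94 mm high, origin at the centre of its underside, in front of the dish rack, to the right of the tea box. The fixed dish rack behind it (x from 0.53 to 0.87 m, y from -0.18 to 0.21 m) holds plates and utensils up to about 0.3 m high: carry things round its front.
- mug: Bystander: used mug, 82 mm across with a handle, 91 mm high, origin at the centre of its underside, behind the tea box.
- sugar_jar: Bystander: low round jar with a white lid, 67 mm across, 70 mm high, origin at the centre of its underside, in front of the dish rack, between the honey jar and the bin.

How it is judged:
By the outcome, as a careful person would: the job done as asked, in the order asked, and still so for the second after the job is handed in, with the robot touching nothing.
It also fails if it takes over 53 s, if anything falls off the work surface, if the arm or the gripper's body presses on something with over 40 N, if the wrist force passes 120 N, or if a joint passes its speed limit or range.

## Working session

There is one attempt and no reset: what is moved stays moved. The work goes in short steps, Python scripts to look and compute and a tool call to move; the robot and the scene stay as the last step left them, time stands still between calls to the robot, and variables do not carry over. Pictures are saved under pics/ and viewed, at most 10 in all, crops included, and the job is handed in when it is done.

Besides the shell and the picture viewer there is one more tool, called after "Request:" in YAML: its name, and indented under it one key for each argument. apply_moves: Moves the arm, as the interface text tells. Its arguments: {"type":"object","properties":{"plan":{"type":"array"}},"required":["plan"]}

```bash
mkdir -p pics; python3 - <<'E'
from station import r
import cv2,numpy as np
s=r.sense();print({k:np.round(v,3).tolist() for k,v in s.items()})
for n in("top","side"):
    c=r.capture(n);cv2.imwrite(f"pics/{n}0.png",c["img"]);np.savez(f"{n}0.npz",**c)
    print(n,c["mtx"].tolist(),np.round(-c["R"].T@c["t"],3),np.round(c["R"],3).tolist())
E
```

```text
{'time_s': 0.0, 'joints': [-49.241, 22.092, 0.381, -0.03, -68.41, -14.818], 'joint_velocities': [0.022, 0.004, -0.02, -0.086, 0.072, 0.099], 'effort': [0.0, -39.067, 18.74, 4.22, 0.011, -0.0], 'tcp_pos': [0.273, -0.562, 0.243], 'ee_rot': [[-0.899, -0.437, -0.001], [-0.437, 0.899, 0.002], [0.0, 0.002, -1.0]], 'wrist_force': [0.553, 0.623, -0.127], 'moment': [-0.006, -0.024, -0.002], 'gripper_force': 0.0, 'gripper_width': 0.998}
top [[456.97219089597775, 0.0, 315.9098471592656], [0.0, 456.97219089597775, 200.30747965683898], [0.0, 0.0, 1.0]] [0.315 0.034 1.726] [[-0.026, -0.999, -0.02], [-0.99, 0.028, -0.14], [0.14, 0.016, -0.99]]
side [[427.9199403397437, 0.0, 322.6145715352346], [0.0, 427.9199403397437, 200.02104096037382], [0.0, 0.0, 1.0]] [0.213 1.27  0.789] [[-0.962, -0.273, 0.01], [-0.13, 0.425, -0.896], [0.24, -0.863, -0.444]]
```

View pics/top0.png

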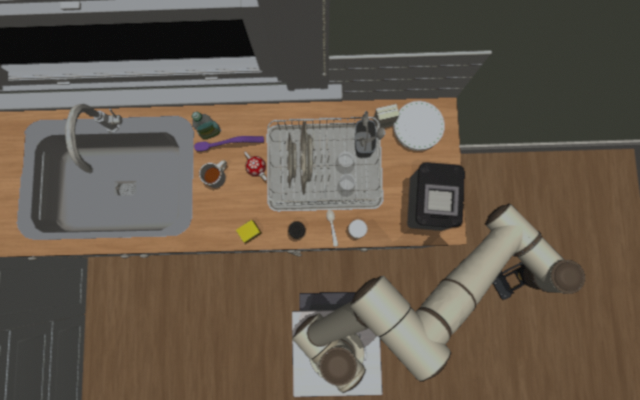

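View pics/side0.png

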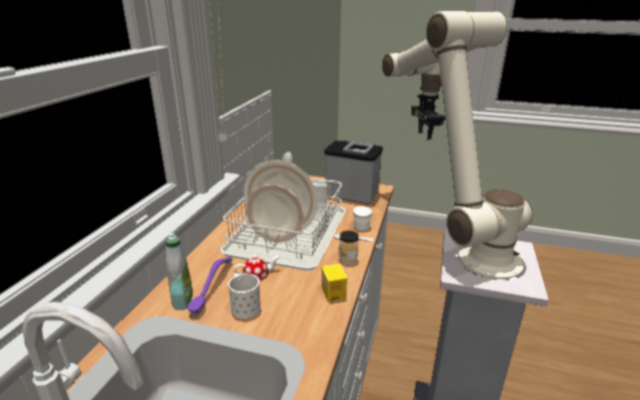

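The top picture shows the yellow tea box at about (248,231), honey jar (297,230), sugar jar (358,229), mug (211,174), and the bin with its mouth at about (441,201). The side view agrees: the box stands at (334,282). Next I'll enlarge and measure with depth.

```bash
cat > h.py <<'E'
import numpy as np,cv2
def cloud(c):
    K=c["mtx"];d=c["depth"];v,u=np.mgrid[:400,:640]
    P=np.stack([(u-K[0,2])/K[0,0]*d,(v-K[1,2])/K[1,1]*d,d],-1)
    W=(P-c["t"])@c["R"]; W[d==0]=np.nan
    return W
def rect(W,m):
    p=W[m]; p=p[np.isfinite(p[:,0])]
    q=cv2.minAreaRect((p[:,:2]*1000).astype(np.float32))
    return len(p),np.round(q[0],1),np.round(q[1],1),round(q[2],1),np.round(np.percentile(p[:,2],[5,50,95]),3)
def proj(c,X):
    p=np.asarray(X)@c["R"].T+c["t"];p=p@c["mtx"].T;return p[...,:2]/p[...,2:]
E
python3 - <<'E'
from h import *
c=np.load("top0.npz");W=cloud(c);hsv=cv2.cvtColor(c["img"],cv2.COLOR_BGR2HSV)
v,u=np.mgrid[:400,:640]
box=lambda a,b,e,f:(u>=a)&(u<=b)&(v>=e)&(v<=f)
yel=box(230,268,215,248)&(hsv[...,0]>22)&(hsv[...,0]<35)&(hsv[...,1]>150)&(hsv[...,2]>80)
print("tea all",rect(W,yel));print("tea top",rect(W,yel&(W[...,2]>.065)))
print("tea top nocol",rect(W,box(230,268,215,248)&(W[...,2]>.06)))
print("lid",rect(W,box(395,475,150,240)&(W[...,2]>.195)&(W[...,2]<.23)))
print("rim",rect(W,box(415,470,180,225)&(W[...,2]>.2105)&(W[...,2]<.225)))
print("hole",rect(W,box(420,465,183,222)&(W[...,2]<.195)))
for n,b in dict(honey=(282,312,215,245),sugar=(342,374,215,245),mug=(195,230,158,190)).items():
    print(n,rect(W,box(*b)&(W[...,2]>.05)))
a=cv2.resize(c["img"][205:255,225:285],None,fx=6.6,fy=6.6,interpolation=2)
b=cv2.resize(c["img"][155:240,400:475],None,fx=5,fy=5,interpolation=2)
o=np.zeros((430,790,3),np.uint8);o[:a.shape[0],:a.shape[1]]=a;o[:b.shape[0],405:405+b.shape[1]]=b
cv2.imwrite("pics/crop0.png",o)
E
```

```text
tea all (314, array([447.4, 315.2]), array([62.6, 69.2]), 32.6, array([0.056, 0.075, 0.082]))
tea top (287, array([444.4, 313.6]), array([55.8, 68.4]), 32.3, array([0.07 , 0.076, 0.082]))
tea top nocol (305, array([444.3, 313.9]), array([55.9, 69.4]), 31.9, array([0.069, 0.076, 0.082]))
lid (2449, array([ 539.3, -357.5]), array([156.7, 215.9]), 83.4, array([0.199, 0.206, 0.217]))
rim (466, array([ 511.7, -353.8]), array([152.7, 150.7]), 85.8, array([0.211, 0.214, 0.22 ]))
hole (570, array([ 562.4, -583.9]), array([202.6, 541.8]), 24.3, array([-0.903,  0.186,  0.192]))
honey (252, array([442.6, 136.2]), array([61.5, 60.6]), 43.7, array([0.087, 0.094, 0.1  ]))
sugar (268, array([442.2, -85.4]), array([65.5, 62.1]), 88.8, array([0.063, 0.069, 0.076]))
mug (236, array([659.2, 436.8]), array([ 81.8, 103.5]), 16.3, array([0.055, 0.079, 0.094]))
```

View pics/crop0.png

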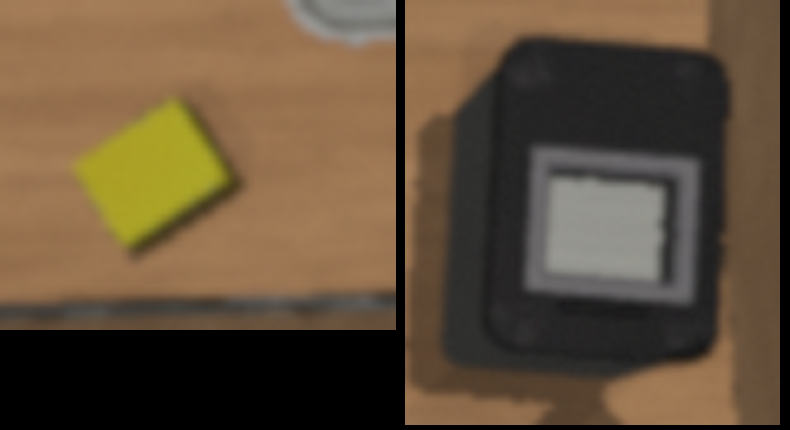

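The crop shows the tea box top with corners near crop (177,98), (232,178), (130,250), (78,165). The rim's outer corners are near (534,147), (700,158), (694,302), (526,290), and the flap is shut. I'll refine both by intersecting the pixels with their known height planes.

```bash
cat >> h.py <<'E'
def onplane(c,uv,z):
    uv=np.asarray(uv,float).reshape(-1,2);K=c["mtx"]
    d=np.c_[(uv-K[[0,1],[2,2]])/K[0,0],np.ones(len(uv))]@c["R"];o=-c["R"].T@c["t"]
    return o+d*((z-o[2])/d[:,2])[:,None]
def go(xyz,yaw,r,cmd=None):
    """offset(cm), spin(rad) from the present pose to TCP xyz with tool y at yaw deg"""
    s=r.sense();R=np.array(s["ee_rot"]);p=np.array(s["tcp_pos"])
    cur=np.degrees(np.arctan2(R[1,1],R[0,1]));dy=(yaw-cur+180)%360-180
    print("pos",np.round(p,4),"yaw",round(cur,2),"off cm",np.round(R.T@(np.array(xyz)-p)*100,2),"spin",round(-np.radians(dy),3))
E
python3 - <<'E'
from h import *
from station import r
c=np.load("top0.npz")
f=lambda l:[(400+(x-405)/5-.4,155+y/5-.4) for x,y in l]
P=onplane(c,f([(534,147),(700,158),(694,302),(526,290)]),.215)[:,:2]*1000
print(P.round(1),P.mean(0).round(1)); print([round(float(np.linalg.norm(P[i]-P[(i+1)%4])),1) for i in range(4)])
for i in range(4):
    d=P[(i+1)%4]-P[i];print(np.degrees(np.arctan2(d[1],d[0])).round(1),end=' ')
Q=onplane(c,[(225+x/6.6-.4,205+y/6.6-.4) for x,y in[(177,98),(232,178),(130,250),(78,165)]],.076)[:,:2]*1000
print();print(Q.round(1),Q.mean(0).round(1),[round(float(np.linalg.norm(Q[i]-Q[(i+1)%4])),1) for i in range(4)])
for i in range(4):
    d=Q[(i+1)%4]-Q[i];print(np.degrees(np.arctan2(d[1],d[0])).round(1),end=' ')
hsv=cv2.cvtColor(c["img"],cv2.COLOR_BGR2HSV);v,u=np.mgrid[:400,:640]
W=cloud(c)
# lid edge fit on plane z=.205
m=((u>=395)&(u<=475)&(v>=150)&(v<=240)&(W[...,2]>.195)&(W[...,2]<.225))
p=onplane(c,np.c_[u[m],v[m]],.206)[:,:2]*1000
print();print("lid",cv2.minAreaRect(p.astype(np.float32)))
m=((u>=230)&(u<=268)&(v>=215)&(v<=248)&(hsv[...,0]>22)&(hsv[...,0]<35)&(hsv[...,1]>150)&(hsv[...,2]>110))
p=onplane(c,np.c_[u[m],v[m]],.076)[:,:2]*1000
print("tea",cv2.minAreaRect(p.astype(np.float32)),p.mean(0))
go([.444,.314,.32],212,r)
E
```

```text
[[ 573.3 -308.5]
 [ 562.6 -418.1]
 [ 466.4 -407.5]
 [ 477.4 -297.6]] [ 519.9 -357.9]
[110.1, 96.8, 110.5, 96.4]
-95.5 173.7 84.3 -6.5 
[[484.8 297. ]
 [439.9 267. ]
 [402.  323.2]
 [449.3 351.7]] [444.  309.7] [54.0, 67.8, 55.2, 65.2]
-146.3 124.0 31.0 -57.1 
lid ((538.5487060546875, -355.9560546875), (156.6975860595703, 214.76327514648438), 83.56105041503906)
tea ((444.8096923828125, 311.8608703613281), (55.9708251953125, 71.43067169189453), 32.405433654785156) [444.65977855 311.73598496]
pos [ 0.2732 -0.5616  0.2436] yaw 115.93 off cm [-53.64  71.29  -7.51] spin -1.677
```

Request:
apply_moves:
  plan:
    - {"grip":1,"offset":[-53.5,71.2,-5],"spin":-1.677}
    - {"grip":1,"offset":[-53.5,71.2,-5],"spin":-1.677}
    - {"grip":1,"offset":[-53.5,71.2,-5],"spin":-1.677}
    - {"grip":1,"offset":[-53.5,71.2,-5],"spin":-1.677}
    - {"grip":1,"offset":[-53.5,71.2,-5],"spin":-1.677}

```text
time_s: 0.6
tcp_pos: [0.3207, -0.315, 0.2583]
ee_rot: [[-0.355, -0.935, -0.0], [-0.935, 0.355, 0.0], [-0.0, 0.001, -1.0]]
wrist_force: [2.1, 0.8, -0.3]
gripper_width: 1.004
gripper_force: 0.0
```

```bash
python3 -c "
from h import *
from station import r
go([.4445,.3125,.295],212,r)"
```

```text
pos [ 0.3207 -0.315   0.2583] yaw 159.23 off cm [-63.07  10.68  -3.65] spin -0.921
```

Request:
apply_moves:
  plan:
    - {"grip":1,"offset":[-63,10.7,-3.5],"spin":-0.921}
    - {"grip":1,"offset":[-63,10.7,-3.5],"spin":-0.921}
    - {"grip":1,"offset":[-63,10.7,-3.5],"spin":-0.921}
    - {"grip":1,"offset":[-63,10.7,-3.5],"spin":-0.921}
    - {"grip":1,"offset":[-63,10.7,-3.5],"spin":-0.921}

```text
time_s: 1.1
tcp_pos: [0.3701, -0.0704, 0.2724]
ee_rot: [[0.378, -0.926, 0.001], [-0.926, -0.378, 0.0], [-0.0, -0.001, -1.0]]
wrist_force: [1.0, -0.5, -0.6]
gripper_width: 1.004
gripper_force: 0.0
```

```bash
python3 -c "
from h import *
from station import r
go([.4445,.3125,.295],212,r)"
```

```text
pos [ 0.3701 -0.0704  0.2724] yaw -157.77 off cm [-32.62 -21.38  -2.24] spin -0.17
```

Request:
apply_moves:
  plan:
    - {"grip":1,"offset":[-32.6,-21.4,-2],"spin":-0.17}
    - {"grip":1,"offset":[-32.6,-21.4,-2],"spin":-0.17}
    - {"grip":1,"offset":[-32.6,-21.4,-2],"spin":-0.17}
    - {"grip":1,"offset":[-32.6,-21.4,-2],"spin":-0.17}
    - {"grip":1,"offset":[-32.6,-21.4,-2],"spin":-0.17}

```text
time_s: 1.6
tcp_pos: [0.4194, 0.1745, 0.2851]
ee_rot: [[0.525, -0.851, -0.0], [-0.851, -0.525, 0.0], [-0.0, 0.0, -1.0]]
wrist_force: [0.9, -0.9, -0.0]
gripper_width: 0.999
gripper_force: 0.0
```

```bash
python3 -c "
from h import *
from station import r
go([.4445,.3125,.14],212,r)"
```

```text
pos [0.4194 0.1745 0.2851] yaw -148.32 off cm [-10.42  -9.38  14.51] spin -0.006
```

Request:
apply_moves:
  plan:
    - {"grip":1,"offset":[-10.4,-9.4,0],"spin":0}
    - {"grip":1,"offset":[-10.4,-9.4,0],"spin":0}
    - {"grip":1,"offset":[-10.4,-9.4,0],"spin":0}
    - {"grip":1,"offset":[-10.4,-9.4,5],"spin":0}
    - {"grip":1,"offset":[-10.4,-9.4,9],"spin":0}

```text
time_s: 2.1
tcp_pos: [0.4448, 0.3116, 0.193]
ee_rot: [[0.525, -0.851, -0.001], [-0.851, -0.525, 0.0], [-0.001, 0.001, -1.0]]
wrist_force: [0.1, -0.3, -1.6]
gripper_width: 1.003
gripper_force: 0.0
```

```bash
python3 - <<'E'
from h import *
from station import r
for n in("top","side"):
    c=r.capture(n);np.savez(n+"1.npz",**c);s=r.sense();print(np.round(proj(c,[s["tcp_pos"],[.4445,.3125,.076]]),1).tolist())
    if n=="side":cv2.imwrite("pics/s1.png",cv2.resize(c["img"][200:320,260:400],None,fx=4,fy=4,interpolation=2))
go([.4445,.3125,.063],212,r)
E
```

```text
[[243.1, 229.2], [247.2, 230.6]]
[[336.1, 236.6], [333.8, 271.9]]
pos [0.4421 0.3077 0.1889] yaw -148.42 off cm [-0.33 -0.63 12.58] spin -0.007
```

View pics/s1.png

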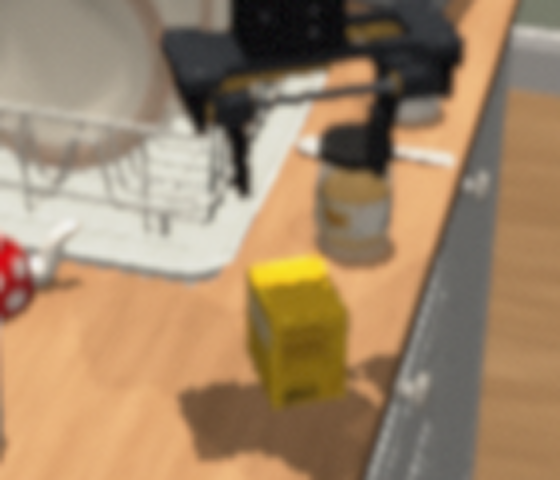

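The side crop shows the open gripper above the tea box, with the box top centred near crop (295,283). My estimate projects to (295,288), so it is consistent. The honey jar stands clear behind it.

Request:
apply_moves:
  plan:
    - {"grip":1,"offset":[-0.3,-0.6,2],"spin":0}
    - {"grip":1,"offset":[-0.3,-0.6,5.5],"spin":0}
    - {"grip":1,"offset":[-0.3,-0.6,9],"spin":0}
    - {"grip":1,"offset":[-0.3,-0.6,12.3],"spin":0}
    - {"grip":1,"offset":[-0.3,-0.6,12.3],"spin":0}

```text
time_s: 2.7
tcp_pos: [0.4478, 0.3144, 0.0699]
ee_rot: [[0.524, -0.852, -0.004], [-0.852, -0.524, -0.005], [0.002, 0.007, -1.0]]
wrist_force: [0.2, -0.5, -0.2]
gripper_width: 1.002
gripper_force: 0.0
```

Request:
apply_moves:
  plan:
    - {"grip":0.5,"offset":[0,0,0],"spin":0}
    - {"grip":0.5,"offset":[0,0,0],"spin":0}
    - {"grip":0.5,"offset":[0,0,0],"spin":0}
    - {"grip":0.5,"offset":[0,0,0],"spin":0}
    - {"grip":0.5,"offset":[0,0,0],"spin":0}

```text
time_s: 3.2
tcp_pos: [0.449, 0.3162, 0.073]
ee_rot: [[0.524, -0.851, 0.001], [-0.851, -0.524, 0.001], [-0.0, -0.001, -1.0]]
wrist_force: [-0.8, -0.0, 4.1]
gripper_width: 0.648
gripper_force: 30.0
```

Request:
apply_moves:
  plan:
    - {"grip":0.5,"offset":[0,0,-2],"spin":0}
    - {"grip":0.5,"offset":[0,0,-6],"spin":0}
    - {"grip":0.5,"offset":[0,0,-11],"spin":0}
    - {"grip":0.5,"offset":[0,0,-16],"spin":0}
    - {"grip":0.5,"offset":[0,0,-20],"spin":0}

```text
time_s: 3.7
tcp_pos: [0.4491, 0.3161, 0.2755]
ee_rot: [[0.525, -0.851, 0.003], [-0.851, -0.525, 0.002], [-0.001, -0.003, -1.0]]
wrist_force: [0.3, 0.4, -1.4]
gripper_width: 0.651
gripper_force: 30.0
```

```bash
python3 -c "
from h import *
from station import r
go([.39,0,.33],180,r)"
```

```text
pos [0.4491 0.3161 0.2755] yaw -148.36 off cm [23.81 21.6  -5.54] spin 0.552
```

Request:
apply_moves:
  plan:
    - {"grip":0.5,"offset":[2,2,-2],"spin":0.05}
    - {"grip":0.5,"offset":[5,4.5,-4],"spin":0.12}
    - {"grip":0.5,"offset":[8,7.5,-5.5],"spin":0.19}
    - {"grip":0.5,"offset":[11,10,-6],"spin":0.26}
    - {"grip":0.5,"offset":[14,13,-6],"spin":0.33}

```text
time_s: 4.2
tcp_pos: [0.4114, 0.1274, 0.3332]
ee_rot: [[0.218, -0.976, 0.002], [-0.976, -0.218, 0.002], [-0.001, -0.003, -1.0]]
wrist_force: [0.7, -0.6, -0.8]
gripper_width: 0.653
gripper_force: 30.0
```

```bash
python3 -c "
from h import *
from station import r
go([.40,-.15,.335],175,r)"
```

```text
pos [0.4114 0.1274 0.3332] yaw -167.41 off cm [26.83  7.16 -0.23] spin 0.307
```

Request:
apply_moves:
  plan:
    - {"grip":0.5,"offset":[5,1.4,0],"spin":0.07}
    - {"grip":0.5,"offset":[10,2.8,0],"spin":0.14}
    - {"grip":0.5,"offset":[15,4.2,0],"spin":0.21}
    - {"grip":0.5,"offset":[20,5.6,0],"spin":0.27}
    - {"grip":0.5,"offset":[24,6.5,0],"spin":0.325}

```text
time_s: 4.7
tcp_pos: [0.4, -0.1217, 0.3325]
ee_rot: [[-0.105, -0.995, 0.002], [-0.995, 0.105, 0.0], [-0.001, -0.001, -1.0]]
wrist_force: [1.9, -0.1, -1.1]
gripper_width: 0.651
gripper_force: 30.0
```

```bash
python3 -c "
from h import *
from station import r
go([.5195,-.356,.335],173.8,r)"
```

```text
pos [ 0.4    -0.1217  0.3325] yaw 173.99 off cm [ 22.05 -14.34  -0.24] spin 0.003
```

Request:
apply_moves:
  plan:
    - {"grip":0.5,"offset":[4.4,-2.8,-0.5],"spin":0}
    - {"grip":0.5,"offset":[8.8,-5.7,-0.5],"spin":0}
    - {"grip":0.5,"offset":[13.2,-8.6,-0.5],"spin":0}
    - {"grip":0.5,"offset":[17.6,-11.4,-0.5],"spin":0}
    - {"grip":0.5,"offset":[22,-14.3,-0.5],"spin":0}

```text
time_s: 5.2
tcp_pos: [0.5152, -0.3441, 0.3368]
ee_rot: [[-0.103, -0.995, -0.0], [-0.995, 0.103, 0.0], [-0.0, 0.0, -1.0]]
wrist_force: [-0.0, 0.1, -0.7]
gripper_width: 0.654
gripper_force: 30.0
```

```bash
python3 - <<'E'
from h import *
from station import r
c={n:r.capture(n) for n in("top","side")}
c={n:r.capture(n) for n in("top","side")}
for n in c:np.savez(n+"2.npz",**c[n])
s=r.sense()
for n in c: print(n,np.round(proj(c[n],[s["tcp_pos"],[.5195,-.356,.215]]),1).tolist())
a=cv2.resize(c["top"]["img"][150:250,395:475],None,fx=4.5,fy=4.5,interpolation=2)
b=cv2.resize(c["side"]["img"][90:210,310:400],None,fx=4.4,fy=4.4,interpolation=2)
o=np.zeros((530,790,3),np.uint8);o[:a.shape[0],:a.shape[1]]=a;o[:b.shape[0],370:370+b.shape[1]]=b
cv2.imwrite("pics/c2.png",o)
go([.5195,-.356,.335],173.8,r)
E
```

```text
top [[446.3, 195.7], [440.7, 199.5]]
side [[360.0, 118.2], [358.0, 146.4]]
pos [ 0.5147 -0.3428  0.3351] yaw 173.99 off cm [ 1.26 -0.62  0.01] spin 0.003
```

View pics/c2.png

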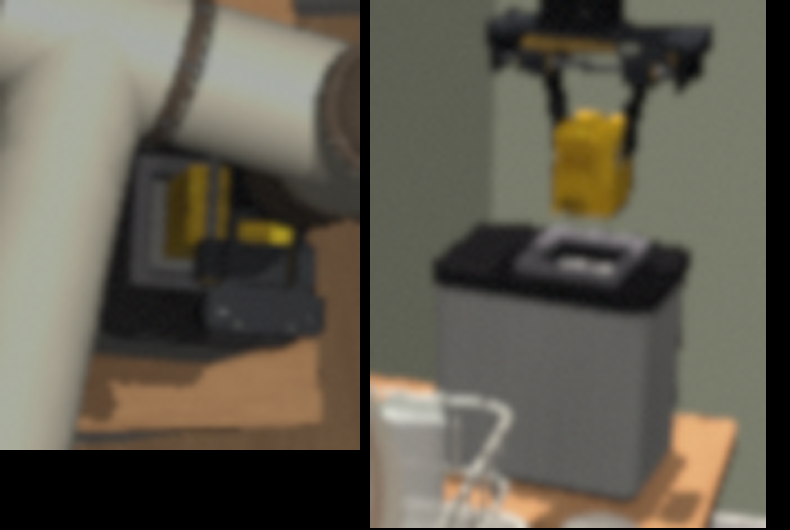

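The box is held upright above the bin. The mouth centre is at side crop (582,252), which is pixel (358,147) against a predicted (358,146.4). Now I'll check the box pose in the hand from the depth.

```bash
python3 - <<'E'
from h import *
from station import r
p0=np.array([.5147,-.3428,.3351])
th=np.radians(-6.1);X=np.array([np.cos(th),np.sin(th),0]);Y=np.array([-np.sin(th),np.cos(th),0])
for n in("side","top"):
    c=np.load(n+"2.npz");W=cloud(c);hsv=cv2.cvtColor(c["img"],cv2.COLOR_BGR2HSV);v,u=np.mgrid[:400,:640]
    b=(u>340)&(u<375)&(v>105)&(v<145) if n=="side" else (u>425)&(u<465)&(v>180)&(v<212)
    m=b&(hsv[...,0]>18)&(hsv[...,0]<35)&(hsv[...,1]>150)&(hsv[...,2]>60)
    p=W[m];p=p[np.isfinite(p[:,0])]-p0;q=np.c_[p@X,p@Y,p[:,2]]*1000
    print(n,len(q),np.percentile(q,[1,5,25,50,75,95,99],axis=0).round(1).tolist())
    if n=="side":
        # front (+y) face: fit
        f=q[(q[:,2]<-20)&(abs(q[:,0])<20)];A=np.c_[f[:,0],f[:,2],np.ones(len(f))]
        print(np.linalg.lstsq(A,f[:,1],rcond=None)[0].round(3))
    else:
        f=q[(q[:,2]>-5)]; print(len(f),f.min(0).round(1),f.max(0).round(1))
# mouth by side view: rim points
c=np.load("side2.npz");W=cloud(c)
P=onplane(c,[(310+(x-370)/4.4-.4,90+y/4.4-.4) for x,y in[(540,224),(662,238),(640,283),(517,267)]],.215)
print(P.round(4).tolist(),P.mean(0).round(4))
E
```

```text
side 338 [[-31.2, -39.7, -68.9], [-30.1, -19.6, -66.0], [-22.5, 15.2, -49.1], [-6.8, 25.7, -28.7], [8.2, 30.0, -5.0], [21.6, 33.9, 0.1], [26.5, 36.3, 4.6]]
[-1.4000e-02  1.1000e-02  2.8665e+01]
top 185 [[-36.2, -36.7, -44.3], [-33.5, -27.2, -31.2], [-20.9, -5.2, -3.1], [-13.6, 23.1, 0.0], [3.1, 28.7, 4.1], [19.6, 31.8, 88.1], [24.3, 33.2, 155.0]]
151 [-36.4 -36.8  -4.9] [ 25.6  38.4 157.4]
[[0.5737, -0.4169, 0.215], [0.4553, -0.4115, 0.215], [0.4538, -0.285, 0.215], [0.5667, -0.2927, 0.215]] [ 0.5124 -0.3515  0.215 ]
```

```bash
python3 - <<'E'
from h import *
th=np.radians(-6.2);R2=np.array([[np.cos(th),-np.sin(th)],[np.sin(th),np.cos(th)]])
def rc(cx,cy,w,h,z):
    q=np.array([[-w,-h],[w,-h],[w,h],[-w,h]])/2000@R2.T+[cx,cy];return np.c_[q,np.full(4,z)]
tcp=np.array([.5147,-.3428]);bo=tcp+R2@[0,-.003]
zb=.335-.073
o=np.zeros((580,790,3),np.uint8)
for n,(a,b,e,f),x0,i in(("top",(412,472,170,225),0,"0"),("side",(332,392,105,167),395,"2")):
    k=6.5 if n=="top" else 6.5;c=np.load(n+i+".npz");I=cv2.resize(c["img"][e:f,a:b],None,fx=k,fy=k,interpolation=2)
    def dr(P,col):
        q=((proj(c,P)-[a,e]+.5)*k).astype(np.int32);cv2.polylines(I,[q],True,col,1)
    for w,h,z in((96,109,.215),(70,83,.215),):dr(rc(.5195,-.356,w,h,z),(0,0,255))
    l=np.array([.5195,-.356])+R2@[.02,0];dr(rc(*l,214,154,.205),(0,255,0))
    if n=="side":
        for z in(zb,zb+.076):dr(rc(*bo,57,70,z),(255,0,255))
    o[:I.shape[0],x0:x0+I.shape[1]]=I
cv2.imwrite("pics/ov.png",o)
E
```

```text
(no output)
```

View pics/ov.png

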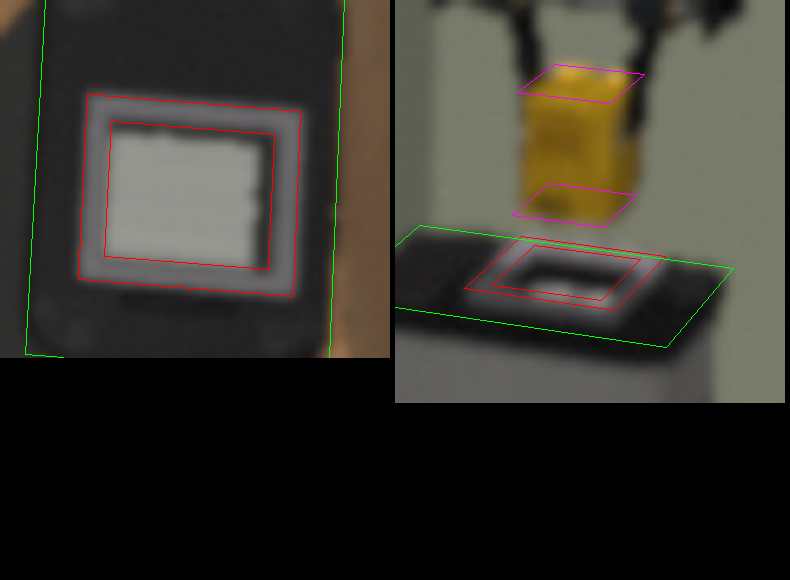

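The model rim matches the top picture tightly: red corners lie on the grey rim at (87,95), (301,110), (294,296), (78,280). The side view suggests the box sits 3–5 mm towards -y of the TCP, so I'll allow 4 mm for it.

Request:
apply_moves:
  plan:
    - {"grip":0.5,"offset":[0.9,-0.6,0],"spin":0.003}
    - {"grip":0.5,"offset":[0.9,-0.6,1.5],"spin":0.003}
    - {"grip":0.5,"offset":[0.9,-0.6,3],"spin":0.003}
    - {"grip":0.5,"offset":[0.9,-0.6,4],"spin":0.003}
    - {"grip":0.5,"offset":[0.9,-0.6,4],"spin":0.003}

```text
time_s: 5.9
tcp_pos: [0.5193, -0.3507, 0.2963]
ee_rot: [[-0.105, -0.994, -0.002], [-0.994, 0.105, 0.001], [-0.001, 0.002, -1.0]]
wrist_force: [-0.1, 0.6, -0.4]
gripper_width: 0.65
gripper_force: 30.0
```

```bash
python3 - <<'E'
from h import *
from station import r
c=r.capture("side")
th=np.radians(-6.2);R2=np.array([[np.cos(th),-np.sin(th)],[np.sin(th),np.cos(th)]])
cv2.imwrite("pics/s3.png",cv2.resize(c["img"][105:175,330:395],None,fx=8,fy=8,interpolation=2))
go([.5199,-.352,.295],173.8,r)
E
```

```text
pos [ 0.5198 -0.3511  0.2974] yaw 173.98 off cm [ 0.08 -0.02  0.24] spin 0.003
```

View pics/s3.png

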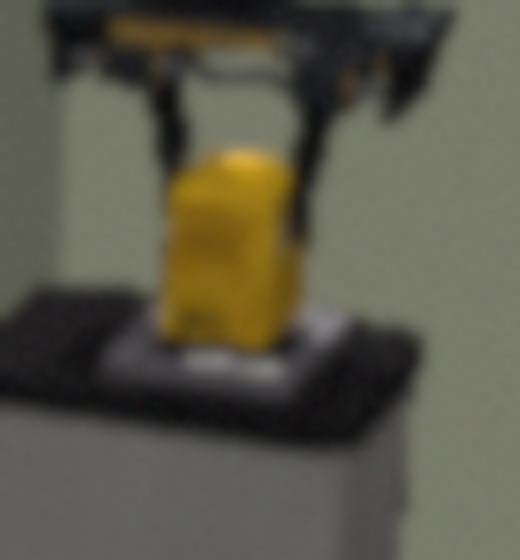

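The picture shows the box just above the mouth: its bottom front edge is at about (162,338)–(275,350), with a strip of flap visible in front, ending near y=376. That suggests the box is about 2–3 mm too far to -y, so I'll nudge it and lower gently.

Request:
apply_moves:
  plan:
    - {"grip":0.5,"offset":[-0.1,0,0.3],"spin":0.003}
    - {"grip":0.5,"offset":[-0.1,0,0.6],"spin":0.003}
    - {"grip":0.5,"offset":[-0.1,0,0.9],"spin":0.003}
    - {"grip":0.5,"offset":[-0.1,0,1.2],"spin":0.003}
    - {"grip":0.5,"offset":[-0.1,0,1.5],"spin":0.003}

```text
time_s: 6.45
tcp_pos: [0.52, -0.3507, 0.2818]
ee_rot: [[-0.109, -0.994, -0.0], [-0.994, 0.109, -0.0], [0.0, -0.0, -1.0]]
wrist_force: [-0.1, -0.3, -0.9]
gripper_width: 0.652
gripper_force: 30.0
```

Request:
apply_moves:
  plan:
    - {"grip":0.5,"offset":[0,0,0.3],"spin":0}
    - {"grip":0.5,"offset":[0,0,0.6],"spin":0}
    - {"grip":0.5,"offset":[0,0,0.9],"spin":0}
    - {"grip":0.5,"offset":[0,0,1.2],"spin":0}
    - {"grip":0.5,"offset":[0,0,1.5],"spin":0}

```text
time_s: 6.95
tcp_pos: [0.52, -0.3507, 0.2668]
ee_rot: [[-0.109, -0.994, -0.0], [-0.994, 0.109, -0.0], [0.0, 0.0, -1.0]]
wrist_force: [0.2, -0.8, -0.7]
gripper_width: 0.651
gripper_force: 30.0
```

Request:
apply_moves:
  plan:
    - {"grip":0.5,"offset":[0,0,0.3],"spin":0}
    - {"grip":0.5,"offset":[0,0,0.6],"spin":0}
    - {"grip":0.5,"offset":[0,0,0.9],"spin":0}
    - {"grip":0.5,"offset":[0,0,1.1],"spin":0}
    - {"grip":0.5,"offset":[0,0,1.1],"spin":0}

```text
time_s: 7.45
tcp_pos: [0.5199, -0.3507, 0.2562]
ee_rot: [[-0.109, -0.994, -0.0], [-0.994, 0.109, -0.0], [0.0, 0.0, -1.0]]
wrist_force: [-1.1, 0.8, 1.7]
gripper_width: 0.65
gripper_force: 30.0
```

Contact with the flap is just beginning (about 2 N). I'll release.

Request:
apply_moves:
  plan:
    - {"grip":1,"offset":[0,0,0],"spin":0}
    - {"grip":1,"offset":[0,0,0],"spin":0}
    - {"grip":1,"offset":[0,0,0],"spin":0}
    - {"grip":1,"offset":[0,0,0],"spin":0}
    - {"grip":1,"offset":[0,0,0],"spin":0}

```text
time_s: 7.95
tcp_pos: [0.52, -0.3507, 0.2559]
ee_rot: [[-0.109, -0.994, -0.0], [-0.994, 0.109, 0.0], [-0.0, 0.0, -1.0]]
wrist_force: [0.4, 0.4, 0.3]
gripper_width: 0.97
gripper_force: 0.0
```

Request:
apply_moves:
  plan:
    - {"grip":1,"offset":[0,0,-1],"spin":0}
    - {"grip":1,"offset":[0,0,-3],"spin":0}
    - {"grip":1,"offset":[0,0,-5],"spin":0}
    - {"grip":1,"offset":[0,0,-7],"spin":0}
    - {"grip":0,"offset":[0,0,-7],"spin":0}

```text
time_s: 8.45
tcp_pos: [0.5212, -0.3516, 0.3305]
ee_rot: [[-0.109, -0.994, 0.007], [-0.994, 0.108, -0.004], [0.003, -0.007, -1.0]]
wrist_force: [-0.0, -0.7, -0.3]
gripper_width: 0.966
gripper_force: 0.0
```

```bash
python3 - <<'E'
from h import *
from station import r
c=r.capture("side")
cv2.imwrite("pics/s4.png",cv2.resize(c["img"][90:175,330:395],None,fx=7,fy=7,interpolation=2))
go([.5195,-.356,.3],173.8,r)
E
```

```text
pos [ 0.5205 -0.3509  0.3282] yaw 173.76 off cm [0.51 0.06 2.82] spin -0.001
```

View pics/s4.png

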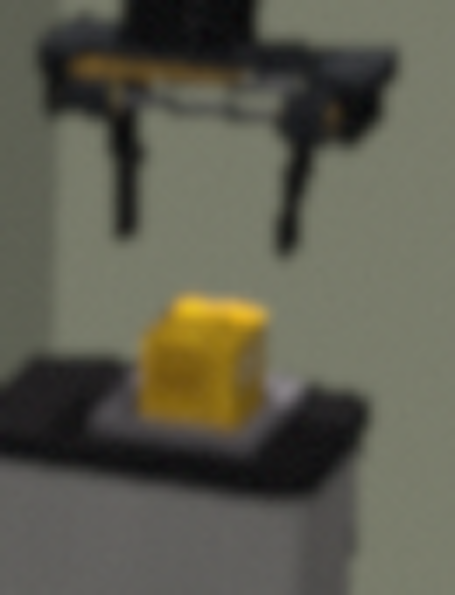

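The box stands upright in the mouth (top face near (205,310)), and the open gripper is clear above it. I'll close the fingers and push.

Request:
apply_moves:
  plan:
    - {"grip":0,"offset":[0.35,0.5,0],"spin":0}
    - {"grip":0,"offset":[0.35,0.5,0],"spin":0}
    - {"grip":0,"offset":[0.35,0.5,0],"spin":0}
    - {"grip":0,"offset":[0.35,0.5,0],"spin":0}
    - {"grip":0,"offset":[0.35,0.5,0],"spin":0}

```text
time_s: 9.0
tcp_pos: [0.5146, -0.3536, 0.3257]
ee_rot: [[-0.109, -0.994, -0.001], [-0.994, 0.109, 0.0], [-0.0, 0.001, -1.0]]
wrist_force: [0.0, -0.3, -0.6]
gripper_width: 0.496
gripper_force: 0.0
```

Request:
apply_moves:
  plan:
    - {"grip":0,"offset":[0,0,0],"spin":0}
    - {"grip":0,"offset":[0,0,0],"spin":0}
    - {"grip":0,"offset":[0,0,0],"spin":0}
    - {"grip":0,"offset":[0,0,1],"spin":0}
    - {"grip":0,"offset":[0,0,2],"spin":0}

```text
time_s: 9.5
tcp_pos: [0.5146, -0.3535, 0.3053]
ee_rot: [[-0.109, -0.994, 0.0], [-0.994, 0.109, 0.0], [-0.0, -0.0, -1.0]]
wrist_force: [-0.9, 0.0, -0.5]
gripper_width: 0.051
gripper_force: 0.0
```

Request:
apply_moves:
  plan:
    - {"grip":0,"offset":[0,0,1],"spin":0}
    - {"grip":0,"offset":[0,0,2],"spin":0}
    - {"grip":0,"offset":[0,0,3],"spin":0}
    - {"grip":0,"offset":[0,0,4],"spin":0}
    - {"grip":0,"offset":[0,0,5],"spin":0}

```text
time_s: 10.0
tcp_pos: [0.5151, -0.3538, 0.2559]
ee_rot: [[-0.109, -0.994, 0.001], [-0.994, 0.109, -0.001], [0.001, -0.001, -1.0]]
wrist_force: [-0.2, -0.1, 1.6]
gripper_width: 0.006
gripper_force: 0.4
```

Request:
apply_moves:
  plan:
    - {"grip":0,"offset":[0,0,1],"spin":0}
    - {"grip":0,"offset":[0,0,2],"spin":0}
    - {"grip":0,"offset":[0,0,3],"spin":0}
    - {"grip":0,"offset":[0,0,4],"spin":0}
    - {"grip":0,"offset":[0,0,5],"spin":0}

```text
time_s: 10.5
tcp_pos: [0.5144, -0.3536, 0.2049]
ee_rot: [[-0.109, -0.994, -0.001], [-0.994, 0.109, 0.0], [-0.0, 0.001, -1.0]]
wrist_force: [-0.0, 1.0, -0.1]
gripper_width: 0.005
gripper_force: 0.0
```

Request:
apply_moves:
  plan:
    - {"grip":0,"offset":[0,0,0.8],"spin":0}
    - {"grip":0,"offset":[0,0,1.6],"spin":0}
    - {"grip":0,"offset":[0,0,2.3],"spin":0}
    - {"grip":0,"offset":[0,0,2.5],"spin":0}
    - {"grip":0,"offset":[0,0,2.5],"spin":0}

```text
time_s: 11.0
tcp_pos: [0.5149, -0.3536, 0.1808]
ee_rot: [[-0.109, -0.994, 0.001], [-0.994, 0.109, -0.0], [0.0, -0.001, -1.0]]
wrist_force: [0.6, -0.4, 0.9]
gripper_width: 0.006
gripper_force: 0.7
```

Request:
apply_moves:
  plan:
    - {"grip":0,"offset":[0,0,-3],"spin":0}
    - {"grip":0,"offset":[0,0,-7],"spin":0}
    - {"grip":0,"offset":[0,0,-11],"spin":0}
    - {"grip":0,"offset":[0,0,-15],"spin":0}
    - {"grip":0,"offset":[0,0,-18],"spin":0}

```text
time_s: 11.5
tcp_pos: [0.5148, -0.3537, 0.3643]
ee_rot: [[-0.109, -0.994, 0.003], [-0.994, 0.109, -0.002], [0.001, -0.003, -1.0]]
wrist_force: [-0.1, -0.4, -0.4]
gripper_width: 0.006
gripper_force: 0.0
```

Request:
apply_moves:
  plan:
    - {"grip":0,"offset":[4,4,0],"spin":0}
    - {"grip":0,"offset":[7,7,0],"spin":0}
    - {"grip":0,"offset":[10,10,0],"spin":0}
    - {"grip":0,"offset":[13,13,0],"spin":0}
    - {"grip":0,"offset":[16,16,0],"spin":0}

```text
time_s: 12.0
tcp_pos: [0.3367, -0.4959, 0.3612]
ee_rot: [[-0.109, -0.994, 0.0], [-0.994, 0.109, 0.0], [-0.0, -0.0, -1.0]]
wrist_force: [0.9, -0.8, 0.6]
gripper_width: 0.004
gripper_force: 0.0
```

```bash
python3 - <<'E'
from h import *
from station import r
c=r.capture("top");s=r.capture("side");W=cloud(c)
a=cv2.resize(c["img"][155:240,190:475],None,fx=2.7,fy=2.7,interpolation=2)
b=cv2.resize(s["img"][120:320,230:400],None,fx=1.7,fy=1.7,interpolation=2)
d=cv2.resize(c["img"][170:225,412:472],None,fx=6,fy=6,interpolation=2)
o=np.zeros((580,790,3),np.uint8);o[:a.shape[0],:a.shape[1]]=a;o[235:235+b.shape[0],:b.shape[1]]=b;o[235:235+d.shape[0],400:400+d.shape[1]]=d
cv2.imwrite("pics/end.png",o)
v,u=np.mgrid[:400,:640];box=lambda a,b,e,f:(u>=a)&(u<=b)&(v>=e)&(v<=f)
for n,b in dict(honey=(282,312,215,245),sugar=(342,374,215,245),mug=(195,230,158,190)).items():print(n,rect(W,box(*b)&(W[...,2]>.05)))
for cc,k in((W,'now'),(cloud(np.load("top0.npz")),'start')):
    print(k,np.nanmedian(cc[193:207:4,433:450:4,2],1).round(3),np.nanmedian(cc[193:208,433:450,2],0).round(3))
E
```

```text
honey (250, array([442.6, 135.4]), array([60.7, 60.8]), 25.1, array([0.087, 0.094, 0.1  ]))
sugar (269, array([442.2, -85.3]), array([65.7, 62.3]), 88.9, array([0.063, 0.069, 0.076]))
mug (238, array([667.8, 445.2]), array([ 80.7, 104.2]), 78.3, array([0.052, 0.079, 0.094]))
now [0.19  0.185 0.185 0.186] [0.187 0.188 0.188 0.189 0.186 0.187 0.187 0.187 0.186 0.186 0.188 0.189
 0.186 0.187 0.188 0.185 0.186]
start [0.184 0.186 0.189 0.188] [0.186 0.186 0.188 0.187 0.188 0.187 0.185 0.186 0.185 0.19  0.188 0.189
 0.187 0.189 0.189 0.188 0.186]
```

View pics/end.png

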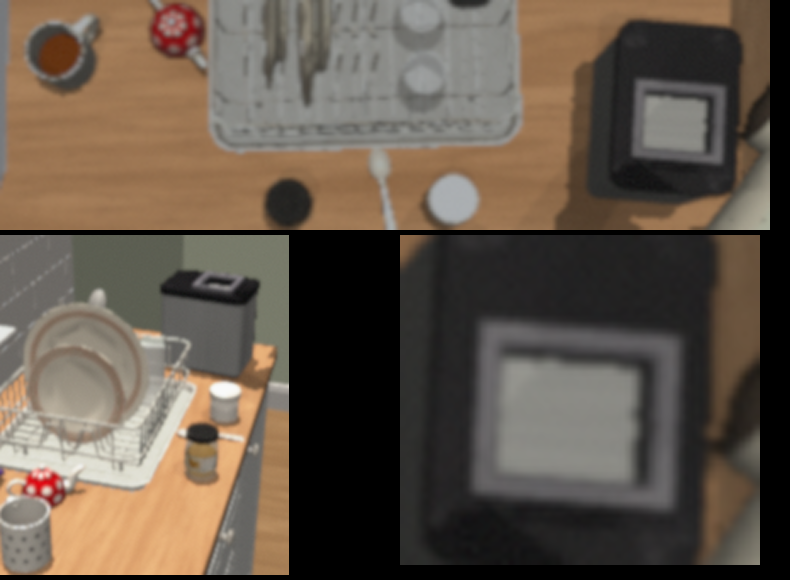

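The final picture shows the tea box gone and the flap level and shut (middle of the enlarged mouth, (570,420), at the same 0.187 m as at the start). The jars and mug are where they were.

Request:
apply_moves:
  plan:
    - {"grip":0,"offset":[0,0,0],"spin":0}
    - {"grip":0,"offset":[0,0,0],"spin":0}
    - {"grip":0,"offset":[0,0,0],"spin":0}

```text
time_s: 12.4
tcp_pos: [0.3392, -0.4946, 0.361]
ee_rot: [[-0.107, -0.994, 0.0], [-0.994, 0.107, 0.0], [-0.0, -0.0, -1.0]]
wrist_force: [-0.3, 0.6, 0.8]
gripper_width: 0.002
gripper_force: 0.0
```

```bash
python3 -c "
from station import r
print(r.finish_job())"
```

```text
the job is handed in; nothing more can be done
None
```

The tea box went down through the flap into the bin, the flap measured fully shut afterwards, the honey jar, mug and sugar jar were not disturbed, and the job was handed in at about 12.4 s.

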